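# Close and pin the tumbler guard

### The job

Swing the raised guard of the polishing tumbler down gently until it rests fully closed on its stops, without letting it slam. Then take the loose steel lock pin from the bench and push it sideways through the holes of the front bracket and the guard's tongue, fully home with its flat head up against the bracket, and let go. Leave the other things on the bench where they are.

Things in the scene. Friction and masses are not known exactly. Their poses are not given: they have to be found in the camera images.
- tumbler: Jeweller's barrel tumbler, fixed to the bench: open-topped green steel housing 170 (x) x 220 (y) x 112 high, black rubber drum inside. Origin: centre of its underside; x points from the bracket side to the hinge side, z up. A dark steel bracket arm, 36 wide, top 85 above the bench, sticks out 75 from the middle of its -x face and carries two upright lugs (see point lock).
- lock (a point): Centre of the pin holes, midway between the bracket's two lugs, at (-140, 0, 115) in the tumbler's frame, 55 in front of the housing. Axes as the tumbler's; the holes, 12 in diameter, run along y. Each lug is 8 thick in y (faces at y = +-8 and +-16), 30 long in x, its top 15 above this point. The pin may enter from either side.
- hinge (a point): Middle of the guard's hinge axis, on the housing's top +x edge (at 85, 0, 112 in the tumbler's frame); the hinge axis runs along the tumbler's y.
- guard (a joint): Guard's opening angle, rad: 0 = closed on its stops, level on the housing; 1.45 = fully open, nearly upright. The hinge is stiff: the guard stays where it is left and must be pushed all the way (about 5 N near its free edge). Flat grey steel plate, 0.35 kg, 175 long from the hinge, 220 wide, 6 thick; its underside passes through the hinge axis.
- guard_edge (a point): Point on the guard's outer (when closed, upper) face, mid-width, 150 from the hinge: a good place to push. In its frame -x points from the hinge towards the guard's free edge and z out of the outer face.
- pin: Loose steel lock pin, 0.09 kg, lying flat on the bench: a flat head 36 (x) x 22 (y) x 14 (z) and a round shank 9 in diameter that points along the pin's +x from the head (head from x = -18 to 18, shank from there to 66, its tip tapered). Origin: under the middle of the head; the shank's axis is 7 above it.
- pin_mid (a point): Point on the shank's axis, 16 from the head's shoulder (at 34, 0, 7 in the pin's frame); it lies at point lock when the pin is fully home.
- tin: Bystander: square metal tin 53 x 53 x 65 high, loose; origin under its middle.
- caliper: Bystander: steel caliper lying flat, 150 long (x), jaws to its +y, loose; origin under its middle.
- tape: Bystander: roll of tape lying flat, 90 diameter, 22 high, loose; origin under its middle.
- flux: Bystander: small white bottle with a red cap, 44 diameter, 85 high, loose; origin under its middle.
- guard_eye (a point): Centre of the 12 diameter hole (along y) in the 30 x 30 eye that ends the guard's steel tongue. The tongue is 10 thick (y), sits mid-width on the guard's free edge and reaches 240 from the hinge; the hole is 225 from the hinge. With the guard closed the eye lies between the lugs and this point coincides with point lock.

How it is judged:
On the way, in this order (a step that is already met when the one before it is completed fails the run):
1. the guard rests closed on its stops (within 0.03 rad) while the pin is still out (value of joint guard below 0.03 rad and distance between pin_mid and lock above 0.06 m), for 0.2 s.
2. the pin is through both lugs and the tongue (distance between pin_mid and lock below 0.008 m and angle between the x axis of pin and the y axis of lock, either way round below 0.15 rad and value of joint guard below 0.03 rad), for 0.2 s.
At the end, for the whole second after the job is handed in: The guard is closed (joint under 0.03 rad); the pin lies at rest through both lugs and the tongue, its pin_mid point within 8 mm of site lock and its shank within 0.15 rad of the holes' axis; tin, caliper, tape and bottle are within 25 mm of where they started (all of step 2 and linear speed of pin below 0.02 m/s and distance of each of tin, caliper, tape, flux from where it was at the start of the episode below 0.025 m); the robot touches nothing.
It fails at once if the guard slams: it turns faster than 0.7 rad/s (about 0.12 m/s at its front edge) in the last 0.2 rad before its stops (value of joint guard below 0.2 rad and velocity of joint guard below -0.7 rad/s).
It fails at once if the guard is pressed with more than 50 N (contact force between the arm and guard above 50 N).
It fails at once if a bystander is moved by more than 25 mm (distance of any of tin, caliper, tape, flux from where it was at the start of the episode above 0.025 m).
It also fails if it takes over 64 s, if anything falls off the work surface, if the arm or the gripper's body presses on something with over 40 N, if the wrist force passes 120 N, or if a joint passes its speed limit or range.

### The arm

A 6-joint arm with a two-finger parallel gripper is mounted at the origin on the work surface. World frame = base frame: x ahead of the robot, y to its left, z up, the work surface at z = 0. Lengths are in m, angles in rad, forces in N, time in s.
With the tool pointing down it reaches from about 0.35 to 0.775 m from the base axis. Payload 5.5 kg.
Tool frame: the origin (TCP) lies on the centre line of the jaws, within the pads' length; the fingertips stand 11 mm ahead of it and the grasp point (between the pads) lies 8 mm behind it; z points along the fingers, y is the line along which they close (so a half turn about z gives the same grasp; the last joint's range is limited). The gripper opens to 85 mm and grips with 20 to 120 N. Pads are 22 mm wide; open, the fingers measure 114 mm over their backs; the gripper's body (76 mm by 85 mm) begins 54 mm behind the grasp point. The pads swing forward as they close: fully open they stand 13 mm farther back than shut.
Start: joints at [1.091, 0.313, 0.046, 1.304, 0, 1.431], TCP at [0.192, 0.542, 0.242] pointing down, gripper open.
Joint ranges: [-2.76, 2.76], [-0.86, 1.69], [-1.03, 1.26], [-2.2, 2.34], [-1.47, 1.5], [-3.14, 3.14]. Speed limits (rad/s): [2.57, 2.57, 3.14, 3.14, 3.14, 3.14].

### API

Orientations are given as a unit quaternion [w, x, y, z].
In Python, from workcell import env, viewer, order, models gives the robot as it stands.
- The arm moves only by the tool drive_tool, never from a script. Its argument "series" is a list that holds one entry, the list of rows, each a list of 6 numbers: the shift along the tool's x, y, z each as a share of 120 mm, from -1 to 1, then the turn, a rotation vector about the tool's x, y, z each as a share of 180 degrees, from -1 to 1. A call has 1 to 20 rows; each row shifts and turns the commanded pose from where the row before left it, along the tool's axes as they then stand; what a row does not reach is not made up. A row lasts 1/8 s, in which the tool goes at most 62.5 mm and 10.7 degrees, less where a joint would pass 70% of its speed; a pose out of reach is approached as far as the arm can. A call with a number of a shift or a turn outside -1 to 1 is refused whole. A call with a gripper value outside its range is refused whole. "jaw" is the opening, from -1 (shut) to 1 (fully open), set as the call begins (left out, the last holds). The fingers move at their own pace and stop on an object; "grip_force" is the grip in N (left out, the last holds). Time passes only in rows, so rows that do not move let the fingers close. It gives the time, the measured TCP pose, the force, the opening and the grip force at its end, in the units of the state.
- env.get_state(): the state, without advancing time (a new reading comes with each control period).
- viewer.read_camera(name): name is "side" or "top" or "wrist"; returns the picture (400x640x3 uint8, red, green, blue); there is no depth.
- viewer.camera_info(name): a dict with "intrinsics" (3x3 intrinsics, pixels), "D" ([k1, k2, p1, p2, k3] as OpenCV has them; the pictures are not rectified), "R" (3x3) and "t" (3): a world point X has camera coordinates R X + t; the wrist camera has in their place "T_tool_cam" (4x4, takes a point from camera to tool coordinates, whose origin is the TCP and whose axes are the flange's). Camera axes: x right, y down, z forward; pixel columns grow to the right and rows downward; lengths in m; the calibration is good to about 2 mm. A picture is of the moment at which its call begins: read the wrist's pose just before it. camera_info takes no time and is no camera call.
- order.hand_in(): hands the job in; it is judged then, once.
Trained networks look in the newest picture that a camera, given by its name, has taken for a name from the list of things; names that differ only in an ending like _2 or _b are one class to them, and where a whole thing is asked for, a point or a joint stands for the part that bears it (a point fixed in the world has none). Each returns a list of dicts, best first, with "score" (0 to 1); they miss things now and then, are a little off and sometimes report something else, mostly with a low value. They report only what shows in the picture. A call takes as long as a camera call.
- models.silhouettes(label, camera): "region" (400x640 bool, what is visible of it) and "location" ([column, row] in pixels, amid what is visible of it).
The state is a dict: "clock": time; "joint_pos": joint angles; "qvel": joint speeds; "tau": joint torques, N m; "tcp_pos": TCP position; "orientation": TCP orientation; "wrist_force": force on the tool from outside, world axes, zero at the start; "ft_torque": the same for the moment, N m; "finger_gap": finger opening in m; "grip_force": force on a finger pad.
Only numpy, scipy, OpenCV 4.12 (cv2) and the standard library are available. Lean on these libraries where they do the work, as an engineer would, in place of code of your own. Each camera call takes 0.05 s, during which the arm holds its last target. There are 200 camera calls.

## Working session

There is one attempt and no reset: what is moved stays moved. The work goes in short steps, Python scripts to look and compute and a tool call to move; the robot and the scene stay as the last step left them, time stands still between calls to the robot, and variables do not carry over. Pictures are saved under pics/ and viewed, at most 10 in all, crops included, and the job is handed in when it is done.

Besides the shell and the picture viewer there is one more tool, called after "Call:" as a command line: name --argument value ..., lists and objects as JSON in quotes. drive_tool: Moves the arm, as the interface text tells. Its arguments: {"type":"object","properties":{"series":{"type":"array"},"jaw":{"type":"number"},"grip_force":{"type":"number"}},"required":["series"]}

```bash
ls; mkdir -p pics; python3 - <<'E'
from workcell import env, viewer, order, models
import cv2, numpy as np
np.set_printoptions(precision=4,suppress=True)
for n in ["side","top","wrist"]:
    im=viewer.read_camera(n); cv2.imwrite(f"pics/{n}0.png",im[:,:,::-1])
    print(n,viewer.camera_info(n))
print(env.get_state())
E
```

```text
pics
side {'intrinsics': array([[501.5434,   0.    , 321.1425],
       [  0.    , 501.5434, 194.1368],
       [  0.    ,   0.    ,   1.    ]]), 'D': array([-0.0556,  0.    ,  0.    ,  0.    ,  0.    ]), 'R': array([[ 0.7632, -0.6458,  0.0217],
       [-0.3515, -0.4431, -0.8247],
       [ 0.5422,  0.6218, -0.5652]]), 't': array([-0.4213,  0.2613,  0.96  ])}
top {'intrinsics': array([[367.3641,   0.    , 322.0796],
       [  0.    , 367.3641, 199.5993],
       [  0.    ,   0.    ,   1.    ]]), 'D': array([-0.0341,  0.    ,  0.    ,  0.    ,  0.    ]), 'R': array([[ 0.1636, -0.9865,  0.0021],
       [-0.9667, -0.1607, -0.1993],
       [ 0.1969,  0.0305, -0.9799]]), 't': array([-0.0795,  0.5496,  0.8299])}
wrist {'intrinsics': array([[326.8899,   0.    , 319.1622],
       [  0.    , 326.8899, 195.8741],
       [  0.    ,   0.    ,   1.    ]]), 'D': array([-0.0328,  0.    ,  0.    ,  0.    ,  0.    ]), 'T_tool_cam': array([[-0.0006, -0.9469, -0.3214,  0.0839],
       [ 1.    , -0.0006, -0.0002,  0.0005],
       [-0.    , -0.3214,  0.9469, -0.1333],
       [ 0.    ,  0.    ,  0.    ,  1.    ]])}
{'clock': 0.15, 'joint_pos': array([1.0914, 0.3138, 0.0452, 1.3036, 0.    , 1.4312]), 'qvel': array([-0.001 , -0.0006,  0.0023, -0.0007, -0.0018, -0.0027]), 'tau': array([  0.0007, -48.1066,  29.8815,   0.0139,  -0.0001,  -0.    ]), 'tcp_pos': array([0.1915, 0.5418, 0.2416]), 'orientation': array([-0.0002,  0.1691,  0.9856, -0.0007]), 'wrist_force': array([-0.8457,  1.2249,  0.352 ]), 'ft_torque': array([ 0.0066, -0.011 , -0.0073]), 'grip_force': 0.0, 'finger_gap': 0.0854763933463824}
```

View pics/side0.png

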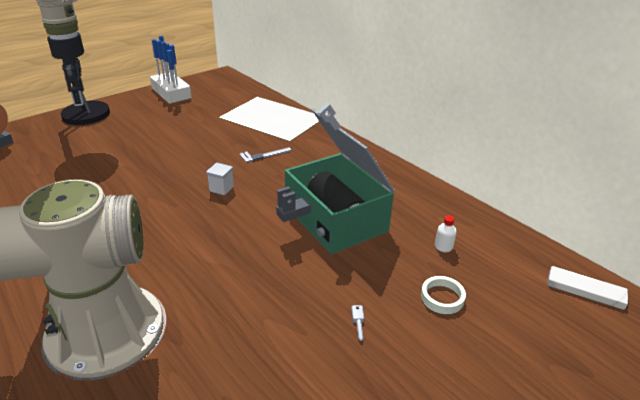

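View pics/top0.png

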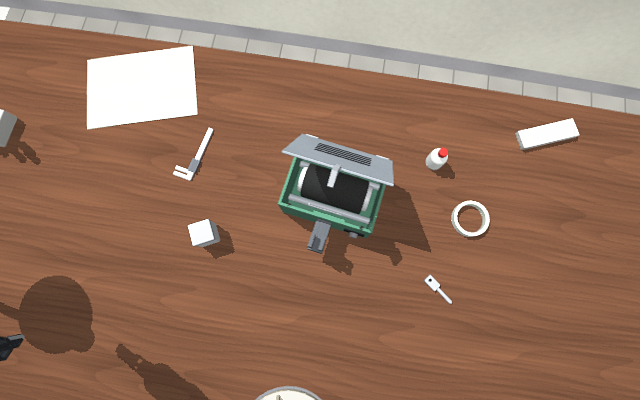

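The side view shows the tumbler around (335,200), its guard open with the tongue tip at (325,112), and the pin with its head at (357,312) and tip at (361,337). In the top view the pin head is at (432,282) and its tip at (450,301). The bracket lugs are near (318,238). I'll enlarge the tumbler to pick keypoints.

```bash
python3 - <<'E'
import cv2, numpy as np
from workcell import models
t=cv2.imread("pics/top0.png"); s=cv2.imread("pics/side0.png")
def crop(im,x,y,w,h,k): 
    c=cv2.resize(im[y:y+h,x:x+w],None,fx=k,fy=k,interpolation=cv2.INTER_CUBIC)
    for i in range(0,w,10): cv2.line(c,(i*k,0),(i*k,6 if i%50 else 14),(0,255,255),1)
    for i in range(0,h,10): cv2.line(c,(0,i*k),(6 if i%50 else 14,i*k),(0,255,255),1)
    return c
cv2.imwrite("pics/topc.png",crop(t,270,120,130,140,4))
cv2.imwrite("pics/sidec.png",crop(s,270,100,130,150,4))
for c in ["top","side"]:
    for n in ["pin","pin_mid","tin","caliper","tape","flux","tumbler","guard"]:
        for r in models.silhouettes(n,c)[:1]:
            m=r["region"]; v=np.argwhere(m)[:,::-1].astype(float); e=np.linalg.eigh(np.cov(v.T))
            print(c,n,round(r["score"],2),r["location"],v.min(0),v.max(0),e[1][:,1])
            np.save(f"pics/m_{c}_{n}.npy",m)
E
```

```text
top pin_mid 0.65 [434.5, 285.9] [424. 276.] [450. 301.] [-0.7120847  -0.70209357]
top tin 0.75 [202.7, 232.5] [187. 219.] [220. 247.] [-0.99810492 -0.06153505]
top caliper 0.78 [193.9, 165.0] [174. 128.] [212. 179.] [-0.52587876  0.85055954]
top tape 0.86 [483.9, 218.9] [451. 201.] [488. 236.] [-0.9588812   0.28380775]
top flux 0.34 [334.0, 188.1] [278. 134.] [392. 252.] [-0.91497938 -0.4035006 ]
top tumbler 0.72 [333.9, 184.4] [278. 134.] [393. 253.] [-0.90436141 -0.42676743]
top guard 0.56 [341.6, 156.4] [283. 134.] [392. 185.] [-0.96069899 -0.27759223]
side pin 0.74 [355.9, 318.0] [352. 305.] [363. 339.] [0.10011542 0.99497583]
side pin_mid 0.67 [348.4, 144.2] [312. 103.] [394. 191.] [0.67864336 0.73446797]
side tin 0.64 [220.7, 179.2] [206. 164.] [233. 194.] [0.00601657 0.9999819 ]
side caliper 0.71 [261.7, 156.9] [242. 148.] [290. 160.] [-0.98421602  0.17697125]
side tape 0.86 [437.6, 299.9] [421. 276.] [465. 313.] [-0.91816803 -0.39619121]
side flux 0.85 [445.1, 232.8] [435. 216.] [456. 251.] [-0.18629176  0.98249447]
side tumbler 0.62 [338.1, 195.3] [277. 104.] [394. 253.] [0.18695035 0.98236936]
side guard 0.81 [349.1, 145.5] [312. 103.] [393. 191.] [0.67391833 0.73880585]
```

View pics/topc.png

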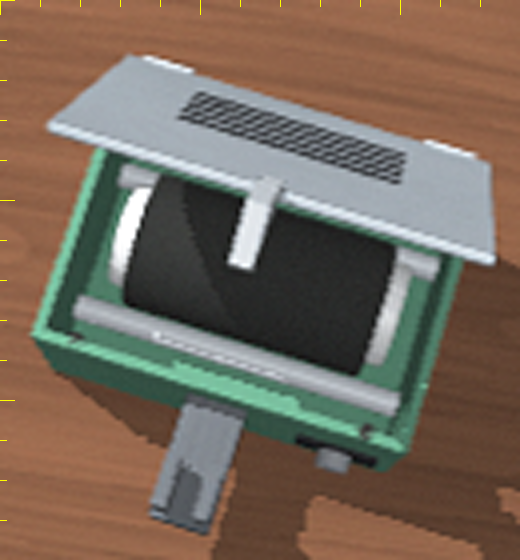

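View pics/sidec.png

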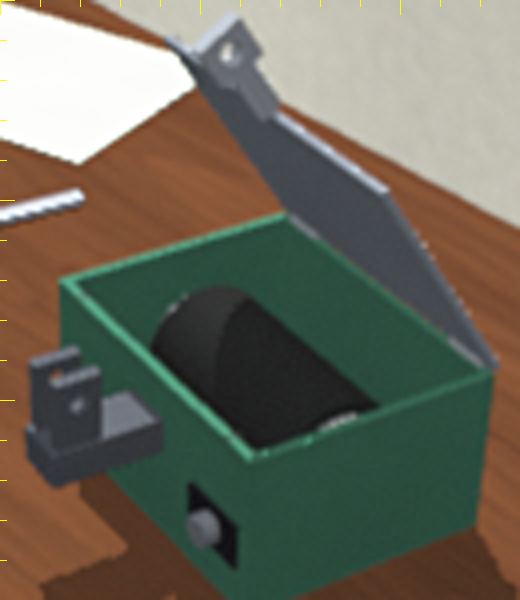

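Top crop: housing front-top corners are at (278.8,203.3) and (371.8,233), and guard free-edge corners at (281.5,151.3) and (393.5,185.5). Side crop: top rim corners are at (285.5,170.3), (332.5,215), (392.5,193.3) and (341.3,153.3), the eye hole at (327.8,113.8), and the lug hole at (289.5,200.8).

```bash
cat > h.py <<'E'
import numpy as np, cv2, pickle
from scipy.optimize import least_squares, minimize
from scipy.spatial.transform import Rotation as Ro
np.set_printoptions(precision=4,suppress=True)
def Rq(q): return Ro.from_quat([q[1],q[2],q[3],q[0]]).as_matrix()
def extr(info,st=None):
    if "R" in info: return info["R"],info["t"]
    A=np.eye(4);A[:3,:3]=Rq(st["orientation"]);A[:3,3]=st["tcp_pos"]
    M=np.linalg.inv(A@info["T_tool_cam"]);return M[:3,:3],M[:3,3]
def proj(X,info,st=None):
    R,t=extr(info,st)
    return cv2.projectPoints(np.asarray(X,float).reshape(-1,3),cv2.Rodrigues(R)[0],t,info["intrinsics"],info["D"])[0][:,0]
def Rz(a): return Ro.from_euler('z',a).as_matrix()
def pin_hulls(p):
    c=np.array([[x,y,z] for x in(-18,18) for y in(-11,11) for z in(0,14)])
    a=np.linspace(0,6.28,12); s=np.array([[x,r*np.cos(t),7+r*np.sin(t)] for x,r in((18,4.5),(61,4.5),(66,2.5)) for t in a])
    return [(Rz(p[2])@(b.T/1000)).T+[p[0],p[1],0] for b in(c,s)]
def pin_mask(p,info,st=None,k=4):
    m=np.zeros((400*k,640*k),np.uint8)
    for h in pin_hulls(p):
        cv2.fillConvexPoly(m,cv2.convexHull(np.round((proj(h,info,st)+.5)*k-.5).astype(np.int32)),1)
    return cv2.resize(m.astype(np.float32),(640,400),interpolation=cv2.INTER_AREA)
def fit_pin(views,p0,scale=(.01,.01,.2)):
    def f(p):
        L=0
        for m,i,s in views:
            q=pin_mask(p,i,s); L+=1-np.minimum(q,m).sum()/np.maximum(q,m).sum()
        return L
    sx=[p0]+[np.array(p0)+np.eye(3)[i]*scale[i] for i in range(3)]
    return minimize(f,p0,method='Nelder-Mead',options=dict(initial_simplex=sx,xatol=1e-5,fatol=1e-5))
def ray_plane(px,info,z,st=None):
    R,t=extr(info,st);u=cv2.undistortPoints(np.array([[px]],float),info["intrinsics"],info["D"])[0,0]
    d=R.T@[u[0],u[1],1];C=-R.T@t;return C+d*(z-C[2])/d[2]
E
python3 - <<'E'
from h import *
from workcell import viewer
T=viewer.camera_info("top");S=viewer.camera_info("side")
fixed=[(T,(-85,110,112),(35,333)),(T,(-85,-110,112),(407,452)),(T,(-85,110,0),(58,373)),(T,(-85,-110,0),(384,470)),
(S,(-85,110,112),(62,281)),(S,(-85,-110,112),(250,460)),(S,(85,-110,112),(490,373)),(S,(85,110,112),(285,213)),(S,(85,-110,0),(475,525)),
(S,(-140,-16,115),(78,403)),(S,(-155,-16,130),(50,382)),(S,(-125,-16,130),(101,368))]
g=[(T,(175,110,6),(46,125)),(T,(175,-110,6),(494,262)),(S,(225,-5,3),(231,55)),(S,(175,-110,3),(388,192)),(S,(175,110,3),(168,38))]
px=lambda c,u:np.array(u)/4-.4+((270,120) if c is T else (270,100))
def res(p):
    r=[]
    W=lambda v:Rz(p[2])@(np.array(v)/1000)+[p[0],p[1],0]
    for c,v,u in fixed: r.append(proj(W(v),c)[0]-px(c,u))
    for c,(a,y,h),u in g:
        co,si=np.cos(p[3]),np.sin(p[3])
        r.append(proj(W((85-a*co+h*si,y,112+a*si+h*co)),c)[0]-px(c,u))
    return np.ravel(r)
o=least_squares(res,[.55,0,0,1.],loss='soft_l1');print(o.x);print(res(o.x).reshape(-1,2))
mt=np.load("pics/m_top_pin_mid.npy").astype(np.float32);ms=np.load("pics/m_side_pin.npy").astype(np.float32)
h0=ray_plane((432,282),T,.01);t0=ray_plane((450,301),T,.007);p0=[h0[0],h0[1],np.arctan2(*(t0-h0)[[1,0]])];print(p0)
for v in([(mt,T,None)],[(ms,S,None)],[(mt,T,None),(ms,S,None)]):
    r=fit_pin(v,p0);print(r.x,r.fun)
for n,u in(("tin",(203,232)),("tape",(470,218)),("flux",(437,160)),("caliper",(194,165))):print(n,ray_plane(u,T,.01))
E
```

```text
[ 0.5875 -0.0134 -0.1439  0.9794]
[[-0.991   0.3366]
 [-0.0147  0.2161]
 [-1.59   -1.3219]
 [-0.217   0.6465]
 [-1.0499 -0.384 ]
 [ 0.2383  0.784 ]
 [ 1.2894  0.4129]
 [ 0.0329 -0.3025]
 [ 0.3294  0.0097]
 [ 0.1514 -0.2323]
 [ 1.1536  1.458 ]
 [ 0.1391  1.1436]
 [ 0.433  -0.8125]
 [ 0.4676 -0.7467]
 [-0.29    0.1717]
 [-1.6896  0.3271]
 [-1.0991 -0.2995]]
[np.float64(0.405985776470047), np.float64(-0.2848813870511069), np.float64(-2.226430419394068)]
[ 0.4042 -0.2822 -2.1791] 0.2067183256149292
[ 0.4065 -0.2834 -2.2542] 0.15791624784469604
[ 0.4052 -0.2835 -2.2272] 0.40540170669555664
tin [0.434 0.293 0.01 ]
tape [ 0.5788 -0.3634  0.01  ]
flux [ 0.7172 -0.265   0.01  ]
caliper [0.6002 0.3559 0.01  ]
```

```bash
cat >> h.py <<'E'
TP=np.array([0.5875,-0.0134,0]);TY=-0.1439
def tw(v): return Rz(TY)@(np.array(v,float)/1000)+TP
def down(a): # tool pointing down, tool y at world angle a
    y=np.array([np.cos(a),np.sin(a),0]);z=np.array([0,0,-1.]);return np.c_[np.cross(y,z),y,z]
def rows(p,R,wps,dec=3):
    """wps: (pos,R,n); prints rounded rows"""
    out=[]
    for P,Q,n in wps:
        d=(np.asarray(P)-p)/n; w=Ro.from_matrix(R.T@Q).as_rotvec()/n
        for _ in range(n):
            s=R.T@d; out.append(np.round(np.r_[s/.12,w/np.pi],dec))
            p=p+R@out[-1][:3]*.12; R=R@Ro.from_rotvec(out[-1][3:]*np.pi).as_matrix()
    print(len(out),"["+",".join("["+",".join(f"{v:g}" for v in r+0.)+"]" for r in out)+"]"); print("end",p)
    return p,R
E
cat > p1.py <<'E'
from h import *
from workcell import env
st=env.get_state();p,R=st["tcp_pos"],Rq(st["orientation"])
D=down(TY+np.pi/2)
def arc(th,cl): return tw((85-150*np.cos(th)+(6+cl)*np.sin(th)+11,0,112+150*np.sin(th)+(6+cl)*np.cos(th)+11))
a=arc(.98,20)
q,R=rows(p,R,[([.3,.4,.34],D,6),(a+[0,0,.04],D,13)])
q,R=rows(q,R,[(a,D,3)])
n=20;ths=np.linspace(.98,.35,n)
q,R=rows(q,R,[(arc(t,0+20*max(0,1-i/4)),D,1) for i,t in enumerate(ths)])
E
python3 p1.py
```

```text
19 [[-0.208,-0.136,-0.136,0,0,-0.01],[-0.203,-0.142,-0.136,0,0,-0.01],[-0.199,-0.149,-0.136,0,0,-0.01],[-0.194,-0.155,-0.136,0,0,-0.01],[-0.189,-0.161,-0.136,0,0,-0.01],[-0.184,-0.167,-0.136,0,0,-0.01],[-0.244,-0.234,0.024,0,0,0],[-0.244,-0.234,0.024,0,0,0],[-0.244,-0.234,0.024,0,0,0],[-0.244,-0.234,0.024,0,0,0],[-0.244,-0.234,0.024,0,0,0],[-0.244,-0.234,0.024,0,0,0],[-0.244,-0.234,0.024,0,0,0],[-0.244,-0.234,0.024,0,0,0],[-0.244,-0.234,0.024,0,0,0],[-0.244,-0.234,0.024,0,0,0],[-0.244,-0.234,0.024,0,0,0],[-0.244,-0.234,0.024,0,0,0],[-0.244,-0.234,0.024,0,0,0]]
end [ 0.6213 -0.0183  0.3028]
3 [[0,0,0.113,0,0,-0.001],[0,0,0.113,0,0,-0.001],[0,0,0.113,0,0,-0.001]]
end [ 0.6213 -0.0183  0.2621]
20 [[0.001,0,0,0,0,0.001],[0.072,0,0.042,0,0,0],[0.07,0,0.046,0,0,0],[0.067,0,0.049,0,0,0],[0.065,0,0.052,0,0,0],[0.032,0,0.027,0,0,0],[0.03,0,0.028,0,0,0],[0.03,-0.001,0.028,0,0,0],[0.029,0,0.03,0,0,0],[0.028,0,0.031,0,0,0],[0.027,0,0.031,0,0,0],[0.026,0,0.033,0,0,0],[0.025,0,0.033,0,0,0],[0.023,0,0.034,0,0,0],[0.023,0,0.035,0,0,0],[0.021,0,0.036,0,0,0],[0.02,0,0.036,0,0,0],[0.019,0,0.037,0,0,0],[0.018,0,0.037,0,0,0],[0.016,0,0.039,0,0,0]]
end [ 0.5451 -0.0073  0.18  ]
```

Call:
drive_tool --series '[[[-0.208,-0.136,-0.136,0,0,-0.01],[-0.203,-0.142,-0.136,0,0,-0.01],[-0.199,-0.149,-0.136,0,0,-0.01],[-0.194,-0.155,-0.136,0,0,-0.01],[-0.189,-0.161,-0.136,0,0,-0.01],[-0.184,-0.167,-0.136,0,0,-0.01],[-0.244,-0.234,0,0,0,0],[-0.244,-0.234,0,0,0,0],[-0.244,-0.234,0,0,0,0],[-0.244,-0.234,0,0,0,0],[-0.244,-0.234,0,0,0,0],[-0.244,-0.234,0,0,0,0],[-0.244,-0.234,0,0,0,0],[-0.244,-0.234,0,0,0,0],[-0.244,-0.234,0.04,0,0,0],[-0.244,-0.234,0.05,0,0,0],[-0.244,-0.234,0.05,0,0,0],[-0.244,-0.234,0.07,0,0,0],[-0.244,-0.234,0.1,0,0,0],[0,0,0.2,0,0,0]]]' --jaw -1

```text
clock: 3.45
tcp_pos: [0.6234, -0.0211, 0.2784]
orientation: [0.001, 0.077, 0.997, -0.0]
wrist_force: [-0.6, 0.8, -0.7]
finger_gap: 0.0
grip_force: 0.0
```

```bash
python3 - <<'E'
from h import *
from workcell import env,viewer
im=viewer.read_camera("side");cv2.imwrite("pics/s1.png",cv2.resize(im[60:260,240:440],None,fx=3,fy=3)[:,:,::-1])
st=env.get_state();print(st["tcp_pos"],Rz(TY).T@(st["tcp_pos"]-TP),st["wrist_force"],st["clock"],Rq(st["orientation"]),st["finger_gap"])
E
```

```text
[ 0.6211 -0.0197  0.2744] [ 0.0342 -0.0014  0.2744] [-1.6679 -0.2732 -3.3781] 3.5 [[-0.9882  0.153  -0.0047]
 [ 0.153   0.9882  0.0009]
 [ 0.0047  0.0001 -1.    ]] 8.502078995334599e-05
```

View pics/s1.png

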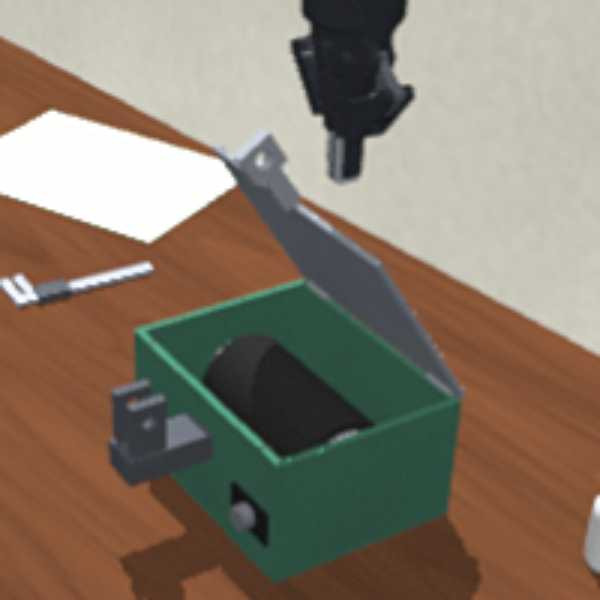

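The picture shows the closed fingers hanging just behind the guard's free edge (tip at crop (343,181)), clear of it and on its outer side. Next is the arc down, slowly.

Call:
drive_tool --series '[[[0,0,0.1,0,0,0],[0.072,0,0.042,0,0,0],[0.07,0,0.046,0,0,0],[0.067,0,0.049,0,0,0],[0.065,0,0.052,0,0,0],[0.032,0,0.027,0,0,0],[0.03,0,0.028,0,0,0],[0.03,0,0.028,0,0,0],[0.029,0,0.03,0,0,0],[0.028,0,0.031,0,0,0],[0.027,0,0.031,0,0,0],[0.026,0,0.033,0,0,0],[0.025,0,0.033,0,0,0],[0.023,0,0.034,0,0,0],[0.023,0,0.035,0,0,0],[0.021,0,0.036,0,0,0],[0.02,0,0.036,0,0,0],[0.019,0,0.037,0,0,0],[0.018,0,0.037,0,0,0],[0.016,0,0.039,0,0,0]]]'

```text
clock: 6.0
tcp_pos: [0.5451, -0.0066, 0.1846]
orientation: [-0.0, 0.076, 0.997, 0.0]
wrist_force: [-0.2, -1.1, 2.2]
finger_gap: -0.0003
grip_force: 0.9
```

```bash
python3 - <<'E'
from h import *
from workcell import env
st=env.get_state();p,R=st["tcp_pos"],Rq(st["orientation"]);print(Rz(TY).T@(p-TP),st["wrist_force"],st["clock"],R)
D=down(TY+np.pi/2)
def arc(th,cl): return tw((85-150*np.cos(th)+(6+cl)*np.sin(th)+11,0,112+150*np.sin(th)+(6+cl)*np.cos(th)+11))
rows(arc(.35,0),D,[(arc(t,0),D,1) for t in np.linspace(.325,0.0,14)])
E
```

```text
[-0.043   0.0007  0.1846] [-0.1806 -1.0966  2.216 ] 6.0 [[-0.9886  0.1507 -0.0002]
 [ 0.1507  0.9886  0.0002]
 [ 0.0002  0.0002 -1.    ]]
14 [[0.012,0,0.029,0,0,0],[0.01,0,0.029,0,0,0],[0.01,0,0.03,0,0,0],[0.01,0,0.03,0,0,0],[0.008,0,0.03,0,0,0],[0.008,0,0.03,0,0,0],[0.007,0,0.031,0,0,0],[0.006,0,0.03,0,0,0],[0.006,0,0.031,0,0,0],[0.005,0,0.031,0,0,0],[0.004,0,0.031,0,0,0],[0.003,0,0.031,0,0,0],[0.002,0,0.031,0,0,0],[0.002,0,0.032,0,0,0]]
end [ 0.534  -0.0057  0.129 ]
```

Call:
drive_tool --series '[[[0.012,0,0.029,0,0,0],[0.01,0,0.029,0,0,0],[0.01,0,0.03,0,0,0],[0.01,0,0.03,0,0,0],[0.008,0,0.03,0,0,0],[0.008,0,0.03,0,0,0],[0.007,0,0.031,0,0,0],[0.006,0,0.03,0,0,0],[0.006,0,0.031,0,0,0],[0.005,0,0.031,0,0,0],[0.004,0,0.031,0,0,0],[0.003,0,0.031,0,0,0],[0,0,0,0,0,0]]]'

```text
clock: 7.62
tcp_pos: [0.5347, -0.005, 0.1409]
orientation: [-0.0, 0.076, 0.997, 0.0]
wrist_force: [0.3, -0.3, 0.5]
finger_gap: 0.0001
grip_force: 0.0
```

```bash
python3 - <<'E'
from h import *
from workcell import env,viewer
im=viewer.read_camera("side");cv2.imwrite("pics/s2.png",cv2.resize(im[130:260,250:410],None,fx=4,fy=4)[:,:,::-1])
st=env.get_state();print(st["tcp_pos"],st["wrist_force"],st["tau"])
E
```

```text
[ 0.5348 -0.0051  0.1411] [-0.1651  0.2905 -0.5858] [  0.0051 -44.4953  27.6736  -0.0083  -0.0005  -0.    ]
```

View pics/s2.png

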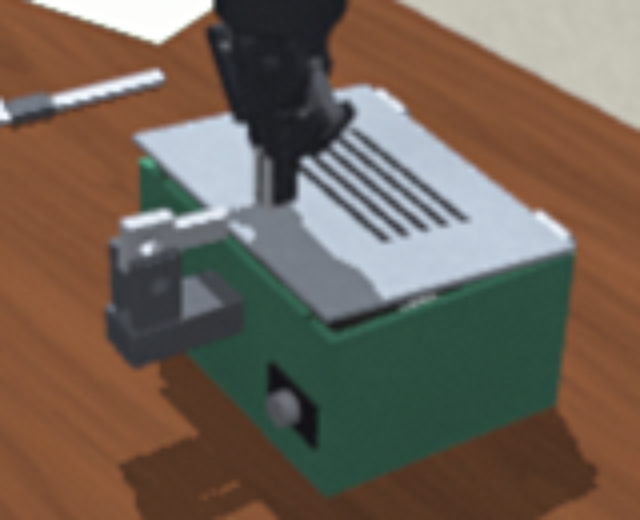

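The guard is almost down: its free edge sits slightly above the rim and the eye hole at crop (150,247) is still above the lugs. I'll continue in small steps.

Call:
drive_tool --series '[[[0.003,0,0.025,0,0,0],[0.003,0,0.025,0,0,0],[0.002,0,0.025,0,0,0],[0.001,0,0.02,0,0,0],[0,0,0,0,0,0]]]'

```text
clock: 8.3
tcp_pos: [0.5333, -0.0049, 0.1296]
orientation: [-0.0, 0.076, 0.997, 0.0]
wrist_force: [-1.2, -0.8, 0.5]
finger_gap: 0.0
grip_force: 0.0
```

Call:
drive_tool --series '[[[0,0,0.015,0,0,0],[0,0,0.015,0,0,0],[0,0,0,0,0,0]]]'

```text
clock: 8.68
tcp_pos: [0.5333, -0.0048, 0.1289]
orientation: [0.001, 0.075, 0.997, -0.0]
wrist_force: [-6.4, 0.3, 18.4]
finger_gap: -0.0002
grip_force: 9.5
```

```bash
python3 - <<'E'
from h import *
from workcell import env,viewer
im=viewer.read_camera("side");cv2.imwrite("pics/s3.png",cv2.resize(im[130:260,250:410],None,fx=4,fy=4)[:,:,::-1])
st=env.get_state();print(st["tcp_pos"],st["wrist_force"])
E
```

```text
[ 0.5333 -0.0048  0.1289] [-7.2744  0.7191 18.8777]
```

View pics/s3.png

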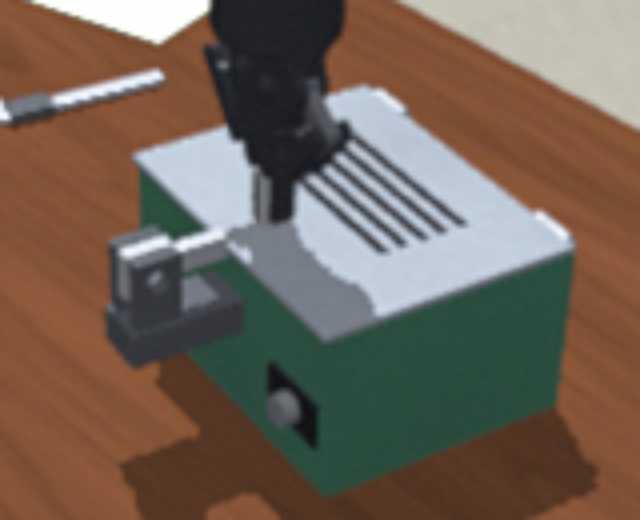

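The guard now lies flat on the rim. The force rose to 18 N at z = 0.129, which is exactly the expected closed height, and the hole at crop (155,280) has the tongue between the lugs. Next I lift off and go over the pin.

```bash
python3 - <<'E'
from h import *
from workcell import env
st=env.get_state();p,R=st["tcp_pos"],Rq(st["orientation"])
a=-2.227; D=down(a-np.pi/2); print(D)
rows(p,R,[(p+[0,0,.08],R,3),([.405,-.283,.2],D,11)])
E
```

```text
[[-0.6101 -0.7923  0.    ]
 [-0.7923  0.6101  0.    ]
 [-0.      0.     -1.    ]]
14 [[0,0,-0.222,0,0,0],[0,0,-0.222,0,0,0],[0,0,-0.222,0,0,0],[0.064,-0.223,0.007,0,0,-0.031],[0.086,-0.216,0.007,0,0,-0.031],[0.106,-0.206,0.007,0,0,-0.031],[0.126,-0.195,0.007,0,0,-0.031],[0.144,-0.182,0.007,0,0,-0.031],[0.161,-0.167,0.007,0,0,-0.031],[0.177,-0.15,0.007,0,0,-0.031],[0.19,-0.133,0.007,0,0,-0.031],[0.202,-0.113,0.007,0,0,-0.031],[0.213,-0.093,0.007,0,0,-0.031],[0.221,-0.072,0.007,0,0,-0.031]]
end [ 0.405  -0.283   0.1996]
```

Call:
drive_tool --series '[[[0,0,-0.222,0,0,0],[0,0,-0.222,0,0,0],[0,0,-0.222,0,0,0],[0.064,-0.223,0.007,0,0,-0.031],[0.086,-0.216,0.007,0,0,-0.031],[0.106,-0.206,0.007,0,0,-0.031],[0.126,-0.195,0.007,0,0,-0.031],[0.144,-0.182,0.007,0,0,-0.031],[0.161,-0.167,0.007,0,0,-0.031],[0.177,-0.15,0.007,0,0,-0.031],[0.19,-0.133,0.007,0,0,-0.031],[0.202,-0.113,0.007,0,0,-0.031],[0.213,-0.093,0.007,0,0,-0.031],[0.221,-0.072,0.007,0,0,-0.031],[0,0,0,0,0,0]]]' --jaw 0.2

```text
clock: 10.6
tcp_pos: [0.4045, -0.2841, 0.1966]
orientation: [-0.0, -0.443, 0.897, 0.0]
wrist_force: [-0.4, 1.5, 0.8]
finger_gap: 0.0512
grip_force: 0.0
```

```bash
python3 - <<'E'
from h import *
from workcell import env,viewer,models
st=env.get_state();im=viewer.read_camera("wrist");cv2.imwrite("pics/w1.png",im[:,:,::-1])
pickle.dump(st,open("pics/w1.pkl","wb"))
I=viewer.camera_info("wrist");print(st["tcp_pos"],st["finger_gap"],st["clock"],np.abs(st["qvel"]).max())
for n in("pin","pin_mid"):
  for r in models.silhouettes(n,"wrist")[:2]:
    m=r["region"].astype(np.float32);print(n,r["score"],r["location"],m.sum())
    if m.sum()<300: continue
    for p0 in([.405,-.283,-2.227],):
        o=fit_pin([(m,I,st)],p0);print(o.x,o.fun)
E
```

```text
[ 0.4045 -0.2841  0.1966] 0.05115105107923285 10.6 0.05060903111071587
pin 0.76 [320.1, 158.5] 1204.0
[ 0.4045 -0.283  -2.2358] 0.06633150577545166
pin_mid 0.69 [318.3, 160.3] 1209.0
[ 0.4043 -0.2832 -2.2304] 0.0949442982673645
```

View pics/w1.png

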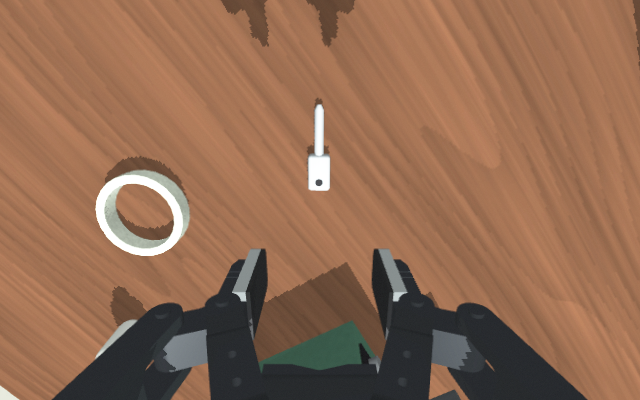

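The wrist picture shows the pin centred, with its head at (319,172) and shank straight up to (319,103), aligned with the tool's x axis and midway between the open fingers. I'll descend and grip it.

Call:
drive_tool --series '[[[-0.006,0.005,0.25,0,0,0],[0,0,0.25,0,0,0],[0,0,0.25,0,0,0],[0,0,0.25,0,0,0],[0,0,0.25,0,0,0],[0,0,0.15,0,0,0],[0,0,0.1,0,0,0],[0,0,0.03,0,0,0],[0,0,0,0,0,0],[0,0,0,0,0,0]]]'

```text
clock: 12.0
tcp_pos: [0.4059, -0.2825, 0.0142]
orientation: [0.0, -0.444, 0.896, -0.001]
wrist_force: [-0.5, -0.4, 0.3]
finger_gap: 0.0512
grip_force: 0.0
```

Call:
drive_tool --series '[[[0,0,0,0,0,0],[0,0,0,0,0,0],[0,0,0,0,0,0],[0,0,0,0,0,0],[0,0,0,0,0,0],[0,0,0,0,0,0]]]' --jaw -1 --grip_force 80

```text
clock: 12.75
tcp_pos: [0.4056, -0.2824, 0.0142]
orientation: [0.0, -0.444, 0.896, -0.0]
wrist_force: [-0.5, 1.1, 5.5]
finger_gap: 0.0201
grip_force: 78.7
```

```bash
python3 - <<'E'
from h import *
from workcell import env
st=env.get_state();p,R=st["tcp_pos"],Rq(st["orientation"])
D=down(TY-np.pi)
rows(p,R,[(p+[0,0,.18],R,5),(tw((-140,104,194)),D,11)])
E
```

```text
16 [[0,0,-0.3,0,0,0],[0,0,-0.3,0,0,0],[0,0,-0.3,0,0,0],[0,0,-0.3,0,0,0],[0,0,-0.3,0,0,0],[-0.263,0.145,0,0,0,-0.015],[-0.27,0.132,0,0,0,-0.015],[-0.275,0.119,0,0,0,-0.015],[-0.281,0.106,0,0,0,-0.015],[-0.285,0.093,0,0,0,-0.015],[-0.29,0.079,0,0,0,-0.015],[-0.293,0.066,0,0,0,-0.015],[-0.296,0.052,0,0,0,-0.015],[-0.298,0.038,0,0,0,-0.015],[-0.299,0.024,0,0,0,-0.015],[-0.3,0.01,0,0,0,-0.015]]
end [0.4637 0.1097 0.194 ]
```

Call:
drive_tool --series '[[[0,0,-0.1,0,0,0],[0,0,-0.2,0,0,0],[0,0,-0.4,0,0,0],[0,0,-0.4,0,0,0],[0,0,-0.4,0,0,0],[-0.263,0.145,0,0,0,-0.015],[-0.27,0.132,0,0,0,-0.015],[-0.275,0.119,0,0,0,-0.015],[-0.281,0.106,0,0,0,-0.015],[-0.285,0.093,0,0,0,-0.015],[-0.29,0.079,0,0,0,-0.015],[-0.293,0.066,0,0,0,-0.015],[-0.296,0.052,0,0,0,-0.015],[-0.298,0.038,0,0,0,-0.015],[-0.299,0.024,0,0,0,-0.015],[-0.3,0.01,0,0,0,-0.015],[0,0,0.3,0,0,0],[0,0,0.2,0,0,0],[0,0,0,0,0,0],[0,0,0,0,0,0]]]'

```text
clock: 15.25
tcp_pos: [0.4641, 0.1099, 0.1346]
orientation: [0.001, -0.659, 0.752, -0.0]
wrist_force: [0.5, 0.7, -0.8]
finger_gap: 0.0192
grip_force: 78.6
```

```bash
python3 - <<'E'
from h import *
from workcell import env,viewer,models
st=env.get_state();im=viewer.read_camera("wrist");pickle.dump(st,open("pics/w2.pkl","wb"));cv2.imwrite("pics/w2full.png",im[:,:,::-1])
s=viewer.read_camera("side");cv2.imwrite("pics/side2.png",s[:,:,::-1])
a=cv2.resize(im[:,:,::-1],(800,500),interpolation=cv2.INTER_CUBIC);cv2.imwrite("pics/w2.png",a)
print(st["tcp_pos"],Rz(TY).T@(st["tcp_pos"]-TP),Rq(st["orientation"]),st["finger_gap"],st["clock"],st["wrist_force"])
I=viewer.camera_info("wrist")
# predicted: lug corners, lock, pin tip/shoulder
R=Rq(st["orientation"]);tp=st["tcp_pos"]
X=[tw((x,y,130)) for x in(-155,-125) for y in(16,8,-8,-16)]
print("lugs",proj(X,I,st)); print("pin",proj([tp+R@[x/1000,0,.0072] for x in(18,61,66)],I,st))
E
```

```text
[0.4641 0.1099 0.1346] [-0.1398  0.1043  0.1346] [[-0.1323 -0.9912  0.0013]
 [-0.9912  0.1323  0.0002]
 [-0.0004 -0.0012 -1.    ]] 0.01918464738837068 15.25 [ 0.4505  0.6539 -0.7881]
lugs [[357.5648  69.2029]
 [358.4915  47.3684]
 [360.408    1.3947]
 [361.3957 -22.7699]
 [281.7257  68.3515]
 [281.2532  46.4915]
 [280.295    0.4643]
 [279.812  -23.7283]]
pin [[317.1561 228.7381]
 [316.8991 136.8719]
 [316.8668 125.0349]]
```

View pics/w2.png

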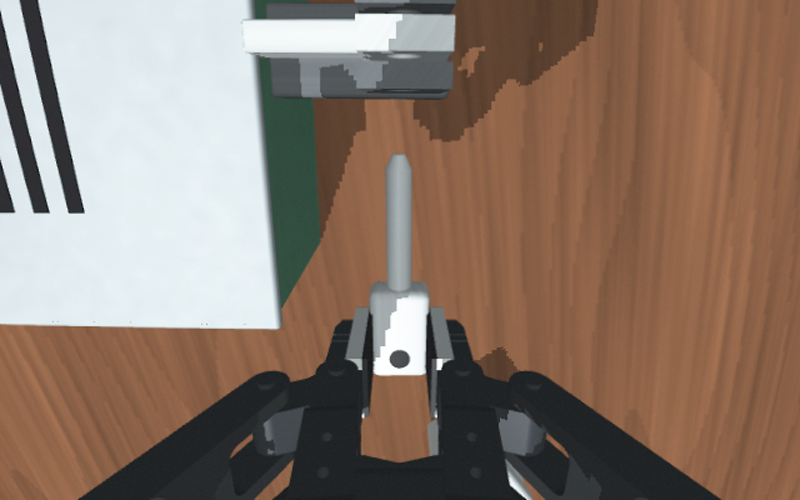

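The wrist view shows the pin held straight: the shank is at crop column 399 from the tip at row 155 to the shoulder at 285. The lugs and tongue eye are ahead of it, with right edges at about column 452. I'll measure the edges numerically.

```bash
python3 - <<'E'
from h import *
g=cv2.cvtColor(cv2.imread("pics/w2full.png"),cv2.COLOR_BGR2GRAY).astype(int)
for r in range(4,84,4): print(r,g[r,272:300:2],'|',g[r,346:378:2])
for r in(128,135,145,160,180,200,215): 
    d=np.diff(cv2.GaussianBlur(g.astype(np.float32),(3,3),0)[r]);w=slice(300,340)
    print(r,g[r,306:334:2], 300+np.argsort(-abs(d[w]))[:4])
print(g[60:140:2,318])
E
```

```text
4 [83 83 84 82 83 83 82 78 77 78 77 78 78 77] | [47 48 50 47 49 49 49 48 48 69 69 69 71 74 75 73]
8 [86 88 88 88 88 86 88 77 65 66 49 49 48 48] | [49 51 49 48 50 49 48 50 70 71 69 69 71 73 74 72]
12 [ 88  88  90  90  89  89 247 247 246 246 247 249 249 248] | [174 174 175 174 163 160 159 163 163 103  69  70  69  72  75  75]
16 [213 213 212 211 208 209 246 245 246 248 249 249 248 248] | [186 189 187 184 185 185 184 185 187 105  69  69  68  73  74  72]
20 [246 246 246 246 246 246 245 247 248 249 248 248 248 248] | [188 183 184 184 185 185 185 188 185  98  68  70  70  73  73  75]
24 [248 248 248 248 248 248 247 248 250 248 248 248 248 248] | [182 183 184 185 185 186 185 185 186  98  69  69  67  72  73  74]
28 [249 249 249 249 249 249 248 249 248 248 248 248 249 248] | [183 183 185 185 186 185 185 187 190  90  69  67  67  71  74  74]
32 [248 248 248 248 248 248 248 248 248 248 248 249 247 247] | [184 183 184 185 184 185 187 188 187  81  70  68  67  70  73  74]
36 [246 246 246 246 246 246 247 248 248 248 248 247 248 249] | [183 184 184 183 186 187 188 187 183  72  68  70  68  67  73  75]
4
[... 1333 characters left out ...]
7 159 169 170 163 148 116 105 109 108] [325 324 312 313]
135 [116 111 125 142 154 164 173 171 166 158 146 127 106 108] [328 327 310 326]
145 [117 113 127 145 154 165 173 171 165 160 150 130 105 106] [328 327 310 311]
160 [116 116 128 145 156 167 174 171 165 159 147 128 111 105] [327 328 310 311]
180 [116 115 126 144 156 167 175 169 165 159 146 127 117 113] [327 310 328 326]
200 [117 115 127 143 155 168 174 171 165 158 144 125 116 112] [327 310 326 309]
215 [116 117 125 144 154 165 172 170 163 157 143 124 117 116] [327 310 326 311]
[ 89  89  90  90  89  90  86  61  78  60 105 105 104 108 112 115 115 118
 116 118 118 119 119 118 118 118 118 118 117 117 115 116 154 169 169 171
 173 173 173 173]
```

```bash
python3 - <<'E'
from h import *
from workcell import viewer
I=viewer.camera_info("wrist");st=pickle.load(open("pics/w2.pkl","rb"))
g=cv2.GaussianBlur(cv2.cvtColor(cv2.imread("pics/w2full.png"),cv2.COLOR_BGR2GRAY),(3,3),0).astype(float)
P=[];
for y in range(30,105,8):
    u=proj(tw((-90,y,118)),I,st)[0];r=int(round(u[1]));c0=int(u[0])
    d=-np.diff(g[r,c0-15:c0+20]);k=d.argmax();o=c0-15+k+.5
    P.append(ray_plane((o,r),I,.118,st)); print(u,o,d.max())
P=np.array(P);f=np.polyfit(P[:,1],P[:,0],1);print("yaw edge",-np.arctan(f[0]))
Q=[]
for x in range(-80,30,12):
    u=proj(tw((x,110,118)),I,st)[0];c=int(round(u[0]));r0=int(u[1])
    if c<2:continue
    d=-np.diff(g[r0-12:r0+14,c]);k=d.argmax();Q.append(ray_plane((c,r0-12+k+.5),I,.118,st));print(u,r0-12+k+.5,d.max())
Q=np.array(Q);f=np.polyfit(Q[:,0],Q[:,1],1);print("yaw edge2",np.arctan(f[0]))
R=Rq(st["orientation"]);print("tool x dir yaw",np.arctan2(*-R[[0,1],0])*-1)
E
```

```text
[206.8358 102.7417] 208.5 28.0
[208.4949 121.0312] 209.5 28.0
[210.1227 138.7406] 211.5 29.0
[211.7185 155.887 ] 213.5 30.0
[213.2818 172.4876] 214.5 30.0
[214.8124 188.5596] 216.5 31.0
[216.3104 204.1206] 217.5 32.0
[217.7758 219.1878] 219.5 30.0
[219.2089 233.778 ] 220.5 33.0
[220.61   247.9082] 222.5 31.0
yaw edge -0.14071745290373314
[202.9765 261.3191] 262.5 53.0
[180.2725 260.9696] 262.5 56.0
[157.6989 260.5993] 262.5 50.0
[135.2785 260.2086] 261.5 48.0
[113.0342 259.7977] 261.5 49.0
[ 90.9889 259.3666] 260.5 49.0
[ 69.1656 258.9158] 260.5 64.0
[ 47.5873 258.4453] 260.5 46.0
[ 26.2769 257.9554] 259.5 48.0
[  5.2577 257.4464] 258.5 42.0
yaw edge2 -0.14366177439459815
tool x dir yaw -0.13269718770600386
```

Call:
drive_tool --series '[[[0,0.007,0.05,0,0,0.003],[0,0,0.053,0,0,0],[0.06,0,0,0,0,0],[0.06,0,0,0,0,0],[0,0,0,0,0,0],[0,0,0,0,0,0]]]'

```text
clock: 16.1
tcp_pos: [0.4609, 0.0956, 0.1213]
orientation: [0.0, -0.655, 0.756, -0.0]
wrist_force: [-0.3, 0.2, -0.2]
finger_gap: 0.0195
grip_force: 78.6
```

```bash
python3 - <<'E'
from h import *
from workcell import viewer,env
st=env.get_state();im=viewer.read_camera("wrist");cv2.imwrite("pics/w3full.png",im[:,:,::-1]);pickle.dump(st,open("pics/w3.pkl","wb"))
R=Rq(st["orientation"]);print(st["tcp_pos"],Rz(TY).T@(st["tcp_pos"]-TP),R,st["clock"],st["wrist_force"])
I=viewer.camera_info("wrist");X=[tw((x,y,130)) for x in(-155,-125) for y in(16,8)];print(proj(X,I,st))
g=cv2.GaussianBlur(cv2.cvtColor(im,cv2.COLOR_RGB2GRAY),(3,3),0).astype(int)
r0=int(proj(X,I,st)[:,1].max())
for r in range(r0-24,r0+8,3): print(r,g[r,274:300:2],'|',g[r,350:378:2])
for r in(130,150,170,200): print(r,g[r,304:334:2])
E
```

```text
[0.4609 0.0956 0.1213] [-0.141   0.0897  0.1213] [[-0.1419 -0.9899  0.0004]
 [-0.9899  0.1419  0.0002]
 [-0.0003 -0.0004 -1.    ]] 16.1 [-0.255   0.1708 -0.236 ]
[[354.704  108.9508]
 [355.4484  86.2966]
 [273.6545 108.8896]
 [272.7503  86.242 ]]
84 [82 82 82 82 81 82 82 81 82 81 82 83 83] | [83 83 79 69 70 73 74 74 73 68 65 65 69 71]
87 [82 84 85 84 82 82 82 77 77 77 77 76 76] | [79 81 77 69 71 73 74 74 73 69 65 64 68 70]
90 [ 84 111 130 129 130 131 129  96  87  87  86  87  87] | [87 86 87 87 86 77 74 74 73 70 65 63 68 70]
93 [ 86 111 129 130 130 133 131  96  86  86  87  87  87] | [87 87 87 88 87 76 73 74 73 71 67 65 67 70]
96 [ 84 106 130 131 132 133 131  96  86  86  86  86  86] | [87 88 88 88 86 75 74 74 74 72 70 66 67 70]
99 [ 84 106 132 133 133 133 131  95  86  85  86  85  86] | [87 88 89 88 86 74 73 73 73 73 71 67 65 69]
102 [ 83 102 133 134 134 134 131  96  86  86  86  86  87] | [88 88 87 88 87 73 73 73 72 73 72 67 64 69]
105 [ 79 100 133 134 134 133 129  95  86  86  85  87  88] | [88 87 87 88 84 73 72 73 73 74 71 68 66 69]
108 [ 65  88 131 134 119  93  87  85  85  85  87  88  87] | [87 88 88 86 83 73 72 73 73 74 72 69 65 69]
111 [ 72  86 112 113 102  81  81  87  96  96  96  96  94] | [81 81 80 80 78 72 72 72 73 73 72 69 64 86]
114 [ 71  73  72  72  71  71  71  89 113 112 110 110 109] | [68 68 68 69 71 71 71 72 73 73 84 96 72 87]
130 [114 116 115 113 126 144 157 166 167 160 147 126 107 103 102]
150 [112 113 112 123 140 151 162 168 167 161 154 144 125 107 104]
170 [114 114 113 123 139 152 163 170 167 161 154 142 122 104 106]
200 [114 114 114 124 140 152 163 169 166 161 154 141 122 111 106]
```

Call:
drive_tool --series '[[[0,-0.004,-0.008,0,0,0],[0,0,0,0,0,0],[0.03,0,0,0,0,0],[0.03,0,0,0,0,0],[0.02,0,0,0,0,0],[0.02,0,0,0,0,0],[0,0,0,0,0,0]]]'

```text
clock: 17.02
tcp_pos: [0.4594, 0.0836, 0.1221]
orientation: [0.0, -0.655, 0.756, 0.0]
wrist_force: [-0.2, 1.1, -1.6]
finger_gap: 0.02
grip_force: 78.6
```

```bash
cat > q.py <<'E'
from h import *
from workcell import env
st=env.get_state();print(st["tcp_pos"],"local",(Rz(TY).T@(st["tcp_pos"]-TP))*1000,"F local",Rz(TY).T@st["wrist_force"],"M",Rz(TY).T@st["ft_torque"],"yaw",np.arctan2(-(-Rq(st["orientation"])[0,0]),-Rq(st["orientation"])[1,0])*-1,st["clock"],st["finger_gap"])
E
python3 q.py
```

```text
[0.4594 0.0836 0.1221] local [-140.659    77.6514  122.0701] F local [-0.397   1.0233 -1.5711] M [-0.0245  0.0806  0.0008] yaw 0.1422456223032342 17.025 0.019992161678141277
```

Call:
drive_tool --series '[[[0.025,0,0,0,0,0],[0.025,0,0,0,0,0],[0.025,0,0,0,0,0],[0.025,0,0,0,0,0],[0,0,0,0,0,0]]]'

```text
clock: 17.65
tcp_pos: [0.4577, 0.0717, 0.122]
orientation: [0.0, -0.655, 0.756, 0.0]
wrist_force: [0.5, 0.3, -1.2]
finger_gap: 0.02
grip_force: 78.6
```

```bash
python3 q.py
```

```text
[0.4577 0.0717 0.122 ] local [-140.6601   65.6323  122.027 ] F local [ 0.4387  0.3276 -1.1791] M [0.0597 0.0075 0.021 ] yaw 0.14231256944735463 17.65 0.02004914362166891
```

Advancing freely with no force. I'll continue.

Call:
drive_tool --series '[[[0.03,0,0,0,0,0],[0.03,0,0,0,0,0],[0.03,0,0,0,0,0],[0.03,0,0,0,0,0],[0,0,0,0,0,0]]]'

```text
clock: 18.27
tcp_pos: [0.4557, 0.0574, 0.1221]
orientation: [0.0, -0.655, 0.756, 0.0]
wrist_force: [-2.0, -0.1, -1.2]
finger_gap: 0.0197
grip_force: 78.6
```

```bash
python3 q.py
```

```text
[0.4557 0.0574 0.1221] local [-140.6078   51.2089  122.0624] F local [-1.9275 -0.4098 -1.2186] M [-0.0083  0.0159 -0.0259] yaw 0.14240980658020788 18.275 0.01968468398826841
```

Call:
drive_tool --series '[[[0.03,0,0,0,0,0],[0.03,0,0,0,0,0],[0.03,0,0,0,0,0],[0.03,0,0,0,0,0],[0.01,0,0,0,0,0],[0,0,0,0,0,0]]]'

```text
clock: 19.02
tcp_pos: [0.4535, 0.0422, 0.1221]
orientation: [0.0, -0.655, 0.756, 0.0]
wrist_force: [0.3, -0.2, -1.0]
finger_gap: 0.0199
grip_force: 78.5
```

Call:
drive_tool --series '[[[0.008,0,0,0,0,0],[0.008,0,0,0,0,0],[0,0,0,0,0,0]]]'

```text
clock: 19.4
tcp_pos: [0.4535, 0.0421, 0.1221]
orientation: [0.002, -0.656, 0.755, 0.001]
wrist_force: [1.1, 7.8, -1.4]
finger_gap: 0.0197
grip_force: 78.5
```

```bash
python3 q.py
```

```text
[0.4535 0.0421 0.1221] local [-140.5817   35.6855  122.1261] F local [-0.0707  7.9193 -1.4377] M [ 1.6394  0.0735 -0.1303] yaw 0.14069711949854272 19.4 0.019738380404170197
```

```bash
python3 - <<'E'
from h import *
from workcell import viewer,env
st=env.get_state();im=viewer.read_camera("wrist");cv2.imwrite("pics/w4full.png",im[:,:,::-1])
s=viewer.read_camera("side")
a=cv2.resize(im[170:300,255:385],(520,520),interpolation=cv2.INTER_CUBIC)
b=cv2.resize(s[180:220,270:310],(280,280),interpolation=cv2.INTER_CUBIC);b=np.vstack([b,np.zeros((240,280,3),np.uint8)])
cv2.imwrite("pics/fin.png",np.hstack([a,b])[:,:,::-1])
E
```

```text
(no output)
```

View pics/fin.png

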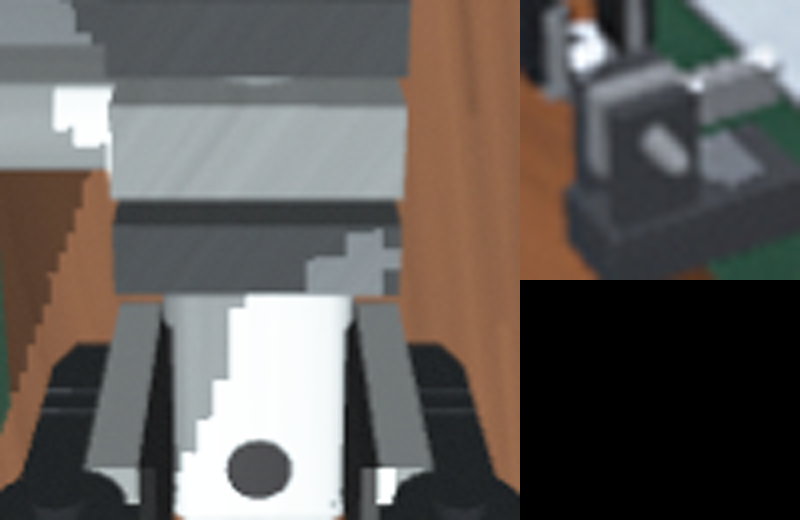

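The crop shows the head's shoulder flush against the near lug (row 295), and the inset shows the tip protruding from the far lug. I'll ease off the press, open a little and lift away.

Call:
drive_tool --series '[[[-0.008,0,0,0,0,0],[0,0,0,0,0,0]]]'

```text
clock: 19.75
tcp_pos: [0.4535, 0.0421, 0.1221]
orientation: [0.001, -0.655, 0.755, 0.001]
wrist_force: [0.9, 5.7, -0.7]
finger_gap: 0.0195
grip_force: 78.5
```

Call:
drive_tool --series '[[[0,0,0,0,0,0],[0,0,0,0,0,0],[0,0,0,0,0,0],[0,0,0,0,0,0],[0,0,-0.05,0,0,0],[0,0,-0.1,0,0,0],[0,0,-0.25,0,0,0],[0,0,-0.3,0,0,0],[0,0,0,0,0,0],[0,0,0,0,0,0]]]' --jaw -0.15

```text
clock: 21.0
tcp_pos: [0.4534, 0.0413, 0.2063]
orientation: [0.0, -0.655, 0.755, -0.0]
wrist_force: [-0.3, 0.4, -0.1]
finger_gap: 0.0364
grip_force: 0.0
```

```bash
python3 - <<'E'
from h import *
from workcell import viewer,env,models
st=env.get_state();im=viewer.read_camera("wrist");cv2.imwrite("pics/w5.png",im[:,:,::-1]);I=viewer.camera_info("wrist")
print(st["tcp_pos"],st["wrist_force"],st["finger_gap"],st["clock"])
# lug-top outer edge (y=16), shoulder/back of head top at z=.122 predicted for home
print("lug edge",proj([tw((x,16,130)) for x in(-155,-125)],I,st),"head corners home",proj([tw((-140+s,y,122)) for y in(16,52) for s in(-11,11)],I,st))
for r in models.silhouettes("pin","wrist")[:2]:
    v=np.argwhere(r["region"])[:,::-1];print(r["score"],v.min(0),v.max(0),len(v),cv2.minAreaRect(v.astype(np.float32)))
viewer.read_camera("top")
for n,o in(("tin",[202.7,232.5]),("caliper",[193.9,165.0]),("tape",[483.9,218.9])):
    for r in models.silhouettes(n,"top")[:1]: print(n,r["location"],o)
E
```

```text
[0.4534 0.0413 0.2063] [-0.3174  0.4449 -0.1137] 0.0364143290166434 21.0
lug edge [[339.4365 184.5779]
 [294.6234 184.507 ]] head corners home [[332.9918 181.2339]
 [301.227  181.1839]
 [332.2448 228.7668]
 [302.0324 228.7163]]
0.62 [305 113] [335 227] 1555 ((320.0, 170.0), (114.0, 30.0), 90.0)
caliper [176.1, 172.3] [193.9, 165.0]
tape [475.1, 208.9] [483.9, 218.9]
```

```bash
python3 - <<'E'
from h import *
from workcell import viewer,models,env
a=cv2.imread("pics/top0.png").astype(int);b=viewer.read_camera("top")[:,:,::-1].astype(int)
for n,(x,y) in dict(tin=(203,232),caliper=(194,155),tape=(470,218),flux=(437,160),pinold=(438,290)).items():
    d=np.abs(a-b).max(2)[y-28:y+28,x-28:x+28];print(n,(d>40).mean())
viewer.read_camera("wrist");r=models.silhouettes("pin","wrist")[0]["region"];st=env.get_state();I=viewer.camera_info("wrist")
for q in range(110,230,6):
    c=np.where(r[q])[0]; print(q,(c.min(),c.max()) if len(c) else None,end=' ')
print(proj([tw((-140,-32,115)),tw((-140,-16,115))],I,st))
E
```

```text
tin 0.970344387755102
caliper 0.5880102040816326
tape 0.06441326530612244
flux 0.04336734693877551
pinold 0.17633928571428573
110 None 116 (np.int64(315), np.int64(323)) 122 (np.int64(313), np.int64(325)) 128 (np.int64(313), np.int64(325)) 134 (np.int64(313), np.int64(325)) 140 None 146 None 152 (np.int64(316), np.int64(323)) 158 None 164 None 170 None 176 None 182 None 188 (np.int64(305), np.int64(334)) 194 (np.int64(304), np.int64(334)) 200 (np.int64(304), np.int64(334)) 206 (np.int64(305), np.int64(333)) 212 (np.int64(305), np.int64(333)) 218 (np.int64(304), np.int64(333)) 224 (np.int64(305), np.int64(333)) [[316.6692 109.2266]
 [316.6898 133.4031]]
```

```bash
python3 - <<'E'
from h import *
from workcell import viewer,env,order
a=cv2.imread("pics/side0.png").astype(int);b=viewer.read_camera("side")[:,:,::-1].astype(int);t=viewer.read_camera("top");cv2.imwrite("pics/top9.png",t[:,:,::-1])
for n,(x,y) in dict(tin=(220,179),caliper=(265,155),tape=(443,295),flux=(446,234)).items():
    d=np.abs(a-b).max(2)[y-18:y+18,x-25:x+25];print(n,(d>40).mean())
print(t[232-20:232+20:10,203-20:203+20:10].mean(2))
E
```

```text
tin 0.0
caliper 0.27444444444444444
tape 0.0
flux 0.0
[[211.6667  82.     208.     214.    ]
 [201.6667 100.3333 212.6667 216.3333]
 [191.3333 210.     215.3333 218.6667]
 [208.6667 213.3333 218.     219.    ]]
```

```bash
python3 -c "
from workcell import order
print(order.hand_in())"
```

```text
the job is handed in; nothing more can be done
None
```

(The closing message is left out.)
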